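Find and release the latched mode key of a lab shaker

TASK

One of the four identical mode keys on the bench shaker was left latched, sitting slightly down. Tap the keys lightly with a fingertip, one at a time from the robot's left to its right, lifting off after each, to feel which one is latched; only after all four taps press the latched key well down so that it unlatches, and let it spring back so that all four keys stand fully up. Never push an unlatched key most of the way down, do not pick anything up, and leave the bottle, the box, the cup and the jar where they stand.

Things in the scene. Friction and masses are not known exactly. Their poses are not given: they have to be found in the camera images.
- shaker: low bench-top laboratory shaker, fixed to the bench: pale grey box 240 (x) x 260 (y) mm, its near deck 60 mm above the bench, with a raised platform with a dark teal mat (top 75 mm above the bench, x from -22 to +112 mm of the origin) on its far half. Origin: centre of its underside, on the bench surface; x points away from the robot's side (its front, with the key row, faces the robot), y to the left along the key row, z up; it stands turned by up to 0.35 rad
- cap_1: cap of the leftmost of the four identical white mode keys, rectangular, 30 mm along the shaker's x and 24 mm along its y, standing on a black panel. Origin: centre of the cap's top face, so it moves with the key; axes as the shaker's. In the shaker's frame the cap's centre lies at x = -72 mm, y = +75 mm, and its top at z = 74 mm when the key is up, 14 mm above the deck (keys are 50 mm apart, 26 mm free between caps)
- key_1 (a joint): how far the leftmost key is down, in m: 0 is fully up, 0.009 is the bottom stop. A key that is up gives way under about 1.2 N and needs 0.5 N more per mm (5.7 N at the bottom); it springs back up. The one latched key is caught 3 mm down: it does not give until about 2.7 N, unlatches when pushed to 6 mm or more (about 4.2 N) and then springs fully up once let go; an unlatched key does not latch again
- cap_2: cap of the second from the left of the four identical white mode keys, rectangular, 30 mm along the shaker's x and 24 mm along its y, standing on a black panel. Origin: centre of the cap's top face, so it moves with the key; axes as the shaker's. In the shaker's frame the cap's centre lies at x = -72 mm, y = +25 mm, and its top at z = 74 mm when the key is up, 14 mm above the deck (keys are 50 mm apart, 26 mm free between caps)
- key_2 (a joint): how far the second from the left key is down, in m: 0 is fully up, 0.009 is the bottom stop. A key that is up gives way under about 1.2 N and needs 0.5 N more per mm (5.7 N at the bottom); it springs back up. The one latched key is caught 3 mm down: it does not give until about 2.7 N, unlatches when pushed to 6 mm or more (about 4.2 N) and then springs fully up once let go; an unlatched key does not latch again
- cap_3: cap of the third from the left of the four identical white mode keys, rectangular, 30 mm along the shaker's x and 24 mm along its y, standing on a black panel. Origin: centre of the cap's top face, so it moves with the key; axes as the shaker's. In the shaker's frame the cap's centre lies at x = -72 mm, y = -25 mm, and its top at z = 74 mm when the key is up, 14 mm above the deck (keys are 50 mm apart, 26 mm free between caps)
- key_3 (a joint): how far the third from the left key is down, in m: 0 is fully up, 0.009 is the bottom stop. A key that is up gives way under about 1.2 N and needs 0.5 N more per mm (5.7 N at the bottom); it springs back up. The one latched key is caught 3 mm down: it does not give until about 2.7 N, unlatches when pushed to 6 mm or more (about 4.2 N) and then springs fully up once let go; an unlatched key does not latch again
- cap_4: cap of the rightmost of the four identical white mode keys, rectangular, 30 mm along the shaker's x and 24 mm along its y, standing on a black panel. Origin: centre of the cap's top face, so it moves with the key; axes as the shaker's. In the shaker's frame the cap's centre lies at x = -72 mm, y = -75 mm, and its top at z = 74 mm when the key is up, 14 mm above the deck (keys are 50 mm apart, 26 mm free between caps)
- key_4 (a joint): how far the rightmost key is down, in m: 0 is fully up, 0.009 is the bottom stop. A key that is up gives way under about 1.2 N and needs 0.5 N more per mm (5.7 N at the bottom); it springs back up. The one latched key is caught 3 mm down: it does not give until about 2.7 N, unlatches when pushed to 6 mm or more (about 4.2 N) and then springs fully up once let go; an unlatched key does not latch again
- bottle: bystander: loose reagent bottle with a blue cap, 52 mm diameter, 110 mm tall, on the bench to the left of the shaker. Origin: centre of its underside
- tip_box: bystander: loose yellow box with a white lid, 85 x 120 x 58 mm, on the bench to the right of the shaker. Origin: centre of its underside
- beaker: bystander: loose glass cup, 48 mm diameter, 50 mm tall, on the shaker's platform. Origin: centre of its underside
- jar: bystander: loose small white jar with a red cap, 38 mm diameter, 45 mm tall, on the shaker's platform. Origin: centre of its underside

How it is judged:
By the outcome, as a careful person would: the job done as asked, in the order asked, and still so for the second after the job is handed in, with the robot touching nothing.
It also fails if it takes over 51 s, if anything falls off the work surface, if the arm or the gripper's body presses on something with over 40 N, if the wrist force passes 120 N, or if a joint passes its speed limit or range.

ROBOT

A 6-joint arm with a two-finger parallel gripper is mounted at the origin on the work surface. World frame = base frame: x ahead of the robot, y to its left, z up, the work surface at z = 0. Lengths are in m, angles in degrees, forces in N, time in s.
With the tool pointing down it reaches from about 0.25 to 0.725 m from the base axis. Payload 9.7 kg.
Tool frame: the origin (TCP) lies at the very end of the fingers, on their centre line; the grasp point (between the pads) lies 19 mm behind it; x points along the fingers, z is the direction in which the jaws open and shut, and the axes are right-handed (so a half turn about x gives the same grasp; the last joint's range is limited). The gripper opens to 85 mm and grips with 20 to 120 N. Pads are 22 mm wide; open, the fingers measure 114 mm over their backs; the gripper's body (76 mm by 85 mm) begins 54 mm behind the grasp point. The pads swing forward as they close: fully open they stand 13 mm farther back than shut.
Start: joints at [-67.724, 4.979, 10.078, 95.1, 0, 90], TCP at [0.208, -0.509, 0.231] pointing down, gripper open.
Joint ranges: [-179.16, 179.16], [-48.56, 103.87], [-65.8, 70.77], [-126.05, 130.52], [-82.76, 87.17], [-180, 180]. Speed limits (degrees/s): [127.2, 127.2, 147.25, 180, 180, 180].

INTERFACE

Orientations are given as [roll, pitch, yaw] about the fixed x, y, z axes, in that order (R = Rz(yaw) Ry(pitch) Rx(roll)).
In Python, from workcell import sensors, vision, job_done gives the robot as it stands.
- The arm moves only by the tool carry_out, never from a script. Its argument "increments" is a list of rows, each a list of 7 numbers: the turn, a rotation vector about the tool's x, y, z in degrees, then the shift along the tool's x, y, z in mm, then the opening in per cent of the stroke, from 0 (shut) to 100 (fully open). A call has 1 to 12 rows; each row shifts and turns the commanded pose from where the row before left it, along the tool's axes as they then stand; what a row does not reach is not made up. A row lasts 1/8 s, in which the tool goes at most 62.5 mm and 10.7 degrees, less where a joint would pass 70% of its speed; a pose out of reach is approached as far as the arm can. A call is refused whole if a number of a shift passes 62.5 or a number of a turn 10.7, either way. A call with a gripper value outside its range is refused whole. The fingers move at their own pace and stop on an object; "squeeze" is the grip in N (left out, the last holds). Time passes only in rows, so rows that do not move let the fingers close. It gives the time, the measured TCP pose, the force and the opening at its end, in the units of the state.
- sensors.get_obs(): the state, without advancing time (a new reading comes with each control period).
- vision.camera(name): name is "scene" or "top" or "wrist"; returns the picture (480x640x3 uint8, red, green, blue); there is no depth.
- vision.calibration(name): a dict with "camera_matrix" (3x3 intrinsics, pixels), "extrinsics" (4x4, takes a point from world to camera coordinates); the wrist camera has in their place "mount" (4x4, takes a point from camera to tool coordinates, whose origin is the TCP and whose axes are the tool frame's). Camera axes: x right, y up, looking along -z (the intrinsics and any distortion apply to the point x, -y, -z); pixel columns grow to the right and rows downward; lengths in m; the calibration is good to about 2 mm. The wrist camera is an equidistant fisheye: a pixel r from the principal point sees the ray r / f radians off the axis. A picture is of the moment at which its call begins: read the wrist's pose just before it. calibration takes no time and is no camera call.
- job_done(): hands the job in, once; it reports no verdict.
The state is a dict: "time": time; "q": joint angles; "qd": joint speeds; "joint_efforts": joint torques, N m; "ee_pos": TCP position; "tcp_rot": TCP orientation; "wrist_force": force on the tool from outside, world axes, zero at the start; "torque": the same for the moment, N m; "opening": finger opening in m.
Only numpy, scipy, OpenCV 4.12 (cv2) and the standard library are available. Lean on these libraries where they do the work, as an engineer would, in place of code of your own. Each camera call takes 0.05 s, during which the arm holds its last target.

## Working session

There is one attempt and no reset: what is moved stays moved. The work goes in short steps, Python scripts to look and compute and a tool call to move; the robot and the scene stay as the last step left them, time stands still between calls to the robot, and variables do not carry over. Pictures are saved under pics/ and viewed, and the job is handed in when it is done.

Besides the shell and the picture viewer there is one more tool, called after "Request:" as name(argument=value, ...), one argument or row to a line, values as JSON. carry_out: Moves the arm, as the interface text tells. Its arguments: {"type":"object","properties":{"increments":{"type":"array"},"squeeze":{"type":"number"}},"required":["increments"]}

```bash
mkdir -p pics; ls; python3 - <<'E'
from workcell import sensors, vision
import cv2
o=sensors.get_obs(); print(o)
for n in ("top","scene"):
    cv2.imwrite(f"pics/{n}0.png",vision.camera(n)[:,:,::-1]); c=vision.calibration(n); print(n,c)
print(vision.calibration("wrist"))
E
```

```text
pics
{'time': 0.0, 'q': array([-6.77234210e+01,  5.01037446e+00,  1.00337803e+01,  9.50991548e+01,
       -4.25817429e-04,  8.99997038e+01]), 'qd': array([ 0.00136788, -0.00588313,  0.02810873,  0.00711067, -0.13100926,
        0.01821372]), 'joint_efforts': array([ 4.56375501e-04, -5.20387959e+01,  4.64805114e+01,  1.62145577e-02,
        9.78363255e-05,  8.62421473e-06]), 'ee_pos': array([ 0.20840319, -0.50873731,  0.23058399]), 'tcp_rot': array([-179.6782156 ,   89.92424985,  112.59865993]), 'wrist_force': array([0.16715425, 0.22198024, 0.42671751]), 'torque': array([ 0.02965828, -0.02620496, -0.05528947]), 'opening': 0.08485654674202893}
top {'camera_matrix': array([[614.90206565,   0.        , 316.82205275],
       [  0.        , 614.90206565, 236.89392814],
       [  0.        ,   0.        ,   1.        ]]), 'extrinsics': array([[ 2.49841637e-02, -9.99687658e-01,  6.14552910e-04,
         2.82743189e-02],
       [ 9.95316384e-01,  2.49323345e-02,  9.34006150e-02,
        -6.26723827e-01],
       [-9.33867643e-02, -1.72186168e-03,  9.95628418e-01,
        -1.23371130e+00],
    
[... 345 characters left out ...]
-0.73511712,  0.39757496,  0.54912383,  0.38080533],
       [ 0.48033086, -0.26616019,  0.83572784, -1.21227939],
       [ 0.        ,  0.        ,  0.        ,  1.        ]])}
{'camera_matrix': array([[371.64829954,   0.        , 322.34263497],
       [  0.        , 371.64829954, 247.55340375],
       [  0.        ,   0.        ,   1.        ]]), 'mount': array([[-1.53091623e-04,  2.62177717e-01, -9.65019596e-01,
        -1.42143075e-01],
       [-2.07392385e-04,  9.65019579e-01,  2.62177745e-01,
         6.71679828e-02],
       [ 9.99999967e-01,  2.40274932e-04, -9.33627518e-05,
         7.69357142e-04],
       [ 0.00000000e+00,  0.00000000e+00,  0.00000000e+00,
         1.00000000e+00]])}
```

View pics/top0.png

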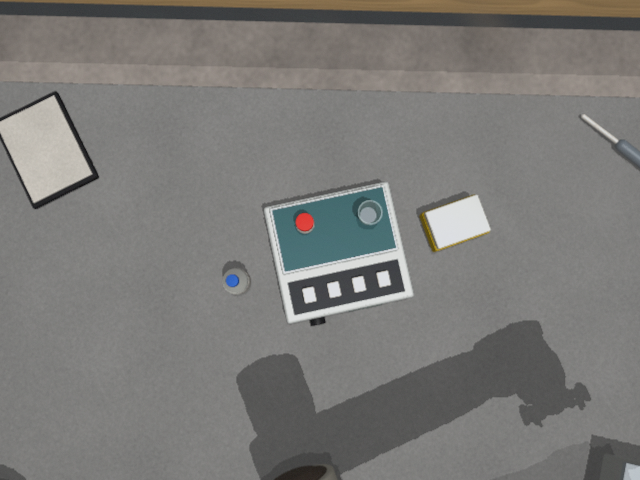

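View pics/scene0.png

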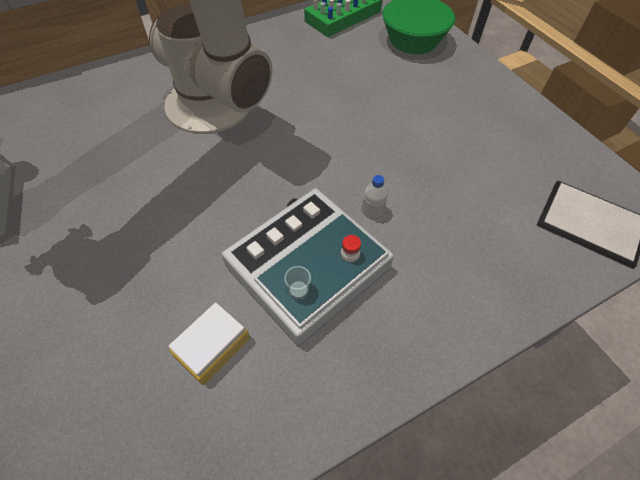

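The top view shows four white caps at about (309,295), (334,289), (359,284) and (384,279). The jar is at (305,222), the cup at (369,213), the bottle at (234,281) and the box at (456,222). Next I'll locate the caps from both views.

```bash
cat > h.py <<'E'
import numpy as np, cv2
from workcell import sensors, vision
def ray(n,uv,z):
    c=vision.calibration(n);K=c["camera_matrix"];E=c["extrinsics"]
    d=np.array([(uv[0]-K[0,2])/K[0,0],-(uv[1]-K[1,2])/K[1,1],-1.])
    R=E[:3,:3];C=-R.T@E[:3,3];d=R.T@d
    return C+d*(z-C[2])/d[2]
def caps(n,im,guess,z=0.074):
    g=im.min(axis=2); out=[]
    for (u,v) in guess:
        w=13
        p=cv2.resize(g[v-w:v+w+1,u-w:u+w+1],None,fx=4,fy=4,interpolation=cv2.INTER_CUBIC)
        m=(p>150).astype(np.uint8)
        k,l,s,c=cv2.connectedComponentsWithStats(m)
        i=l[p.shape[0]//2,p.shape[1]//2]
        cc=(c[i]+.5)/4-.5+[u-w,v-w]
        out.append(cc); print(n,cc.round(2),s[i,4]/16,ray(n,cc,z).round(4))
    return np.array(out)
E
python3 - <<'E'
from h import *
P={}
for n,g in (("top",[(309,295),(334,289),(359,284),(384,279)]),("scene",[(312,209),(294,222),(275,235),(255,249)])):
    im=cv2.imread(f"pics/{n}0.png"); c=caps(n,im,g); P[n]=np.array([ray(n,x,.074)[:2] for x in c])
    A=P[n]; d=A[0]-A[3]; print(n,"yaw",np.degrees(np.arctan2(d[1],d[0]))-90,np.linalg.norm(d),A.mean(0))
E
python3 - <<'E'
import cv2
a=cv2.imread("pics/top0.png")[250:330,260:420];b=cv2.imread("pics/scene0.png")[180:280,220:340]
cv2.imwrite("pics/c1.png",cv2.resize(a,None,fx=5,fy=5,interpolation=2));cv2.imwrite("pics/c2.png",cv2.resize(b,None,fx=6,fy=6,interpolation=2))
E
```

```text
top [308.91 294.58] 173.6875 [0.5075 0.0566 0.074 ]
top [333.7  289.19] 173.25 [0.5193 0.0081 0.074 ]
top [358.54 283.86] 173.0 [ 0.5309 -0.0405  0.074 ]
top [383.28 278.48] 173.0625 [ 0.5427 -0.089   0.074 ]
top yaw 13.599547468600448 0.14973804399656163 [ 0.52509258 -0.01620317]
scene [311.06 207.99] 116.5 [0.5081 0.0517 0.074 ]
scene [293.05 221.7 ] 122.9375 [0.5219 0.0023 0.074 ]
scene [274.18 234.2 ] 131.875 [ 0.5315 -0.0454  0.074 ]
scene [254.59 248.15] 140.0 [ 0.5433 -0.0938  0.074 ]
scene yaw 13.587932996333862 0.1497054883366007 [ 0.52620725 -0.02130402]
```

View pics/c2.png

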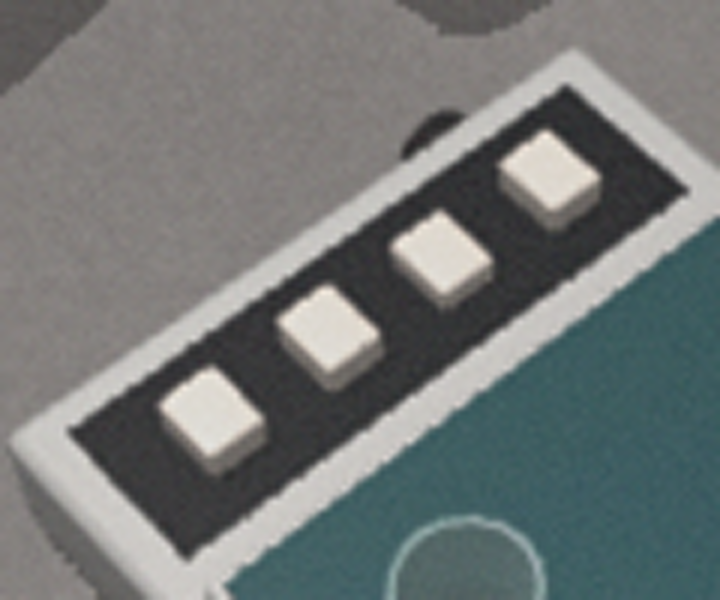

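```bash
cat >> h.py <<'E'
from scipy.spatial.transform import Rotation as Ro
def tool():
    o=sensors.get_obs(); return np.array(o["ee_pos"]),Ro.from_euler("xyz",o["tcp_rot"],degrees=True),o
def goal(yaw):  # tool x down, tool z along +-shaker x
    c,s=np.cos(np.radians(yaw)),np.sin(np.radians(yaw))
    x=np.array([0,0,-1.]); z=np.array([c,s,0]); return Ro.from_matrix(np.c_[x,np.cross(z,x),z])
def delta(p,yaw):
    a,R,o=tool(); print("pos",a.round(4),"t",round(o["time"],2),"F",o["wrist_force"].round(2))
    print("axes y",R.as_matrix()[:,1].round(3),"z",R.as_matrix()[:,2].round(3))
    print("shift in current tool mm",(R.inv().apply(np.array(p)-a)*1000).round(2))
    for y in (yaw,yaw+180):
        G=goal(y); print("turn",np.degrees((R.inv()*G).as_rotvec()).round(2),"shift in goal frame",(G.inv().apply(np.array(p)-a)*1000).round(2))
E
python3 - <<'E'
from h import *
delta([.5255,-.018,.18],13.6)
E
```

```text
pos [ 0.2084 -0.5088  0.2306] t 0.1 F [ 0.27  0.17 -0.04]
axes y [ 0.925  0.379 -0.   ] z [ 0.379 -0.925 -0.001]
shift in current tool mm [  51.03  479.47 -333.85]
turn [-8.132e+01 -6.000e-02 -5.000e-02] shift in goal frame [ 50.63 402.43 423.59]
turn [ 9.868e+01 -5.000e-02  6.000e-02] shift in goal frame [  50.63 -402.43 -423.59]
```

Request:
carry_out(
  increments=[
    [0,0,0,0,40,-27.8,0],
    [0,0,0,0,40,-27.8,0],
    [0,0,0,0,40,-27.8,0],
    [0,0,0,0,40,-27.8,0],
    [0,0,0,0,40,-27.8,0],
    [0,0,0,0,40,-27.8,0],
    [0,0,0,0,40,-27.8,0],
    [0,0,0,0,40,-27.8,0],
    [0,0,0,0,40,-27.8,0],
    [0,0,0,0,40,-27.8,0],
    [0,0,0,0,40,-27.8,0],
    [0,0,0,0,40,-27.8,0],
  ],
  squeeze=20,
)

```text
time: 1.6
ee_pos: [0.5268, -0.0167, 0.231]
tcp_rot: [-101.2, 90.0, -168.9]
wrist_force: [1.0, -0.4, -0.1]
opening: 0.0004
```

Request:
carry_out(
  increments=[
    [-10.2,0,0,6,0,0,0],
    [-10.2,0,0,6,0,0,0],
    [-10.2,0,0,6,0,0,0],
    [-10.2,0,0,6,0,0,0],
    [-10.2,0,0,6,0,0,0],
    [-10.2,0,0,6,0,0,0],
    [-10.2,0,0,6,0,0,0],
    [-10,0,0,8,0,0,0],
    [0,0,0,0,0,0,0],
    [0,0,0,0,0,0,0],
  ],
)

```text
time: 2.85
ee_pos: [0.5262, -0.0183, 0.1814]
tcp_rot: [176.6, 90.0, -169.9]
wrist_force: [-0.2, 0.8, 0.3]
opening: 0.0001
```

```bash
python3 - <<'E'
from h import *
delta([.5255,-.018,.18],13.6)
print(sensors.get_obs()["opening"])
p,R,o=tool(); im=vision.camera("wrist"); np.savez("w1.npz",p=p,R=R.as_matrix()); cv2.imwrite("pics/w1.png",im[:,:,::-1])
E
```

```text
pos [ 0.5262 -0.0183  0.1814] t 2.85 F [-0.19  0.78  0.34]
axes y [-0.233  0.973  0.   ] z [ 0.973  0.233 -0.   ]
shift in current tool mm [ 1.44  0.47 -0.61]
turn [-0.14 -0.   -0.  ] shift in goal frame [ 1.44  0.47 -0.61]
turn [ 1.7986e+02 -0.0000e+00  1.0000e-02] shift in goal frame [ 1.44 -0.47  0.61]
0.00013849115530331507
```

View pics/w1.png

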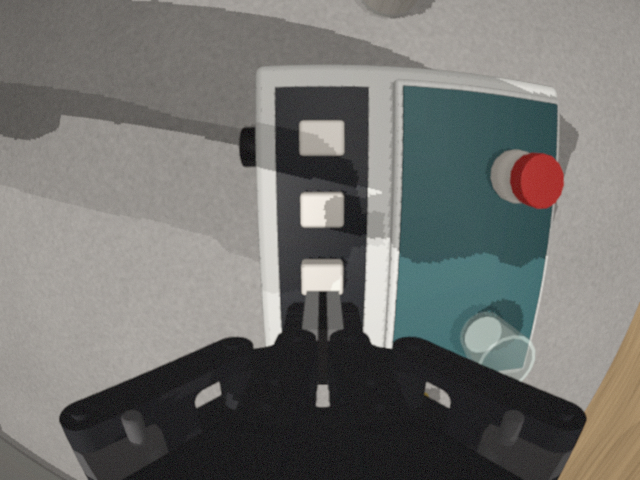

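The wrist view shows key 1 at about (322,138) and key 2 at (322,210). Key 3 is partly hidden behind the fingers. I'll cast these two onto the cap plane.

```bash
cat >> h.py <<'E'
def wray(uv,p,R,z):
    c=vision.calibration("wrist");K=c["camera_matrix"];M=c["mount"]
    a=np.array([uv[0]-K[0,2],uv[1]-K[1,2]])/K[0,0]; r=np.hypot(*a); 
    d=np.array([np.sin(r)*a[0]/r,-np.sin(r)*a[1]/r,-np.cos(r)])
    d=R@M[:3,:3]@d; C=p+R@M[:3,3]
    return C+d*(z-C[2])/d[2]
E
python3 - <<'E'
from h import *
f=np.load("w1.npz");im=cv2.imread("pics/w1.png");g=im.min(2)
m=(g>75).astype(np.uint8); m[:, :285]=0;m[:,358:]=0;m[:100]=0;m[245:]=0
k,l,s,c=cv2.connectedComponentsWithStats(m)
for i in range(1,k):
    if s[i,4]>300:
        x,y,w,h,_=s[i]; u=(x+w/2-.5,y+h/2-.5); print(s[i],u,[wray(u,f["p"],f["R"],z).round(4) for z in (.074,.071)])
        print(' edges',np.linalg.norm(wray((x-.5,u[1]),f["p"],f["R"],.074)-wray((x+w-.5,u[1]),f["p"],f["R"],.074)),np.linalg.norm(wray((u[0],y-.5),f["p"],f["R"],.074)-wray((u[0],y+h-.5),f["p"],f["R"],.074)))
E
```

```text
[ 298  119   47   37 1656] (np.float64(321.0), np.float64(137.0)) [array([0.5092, 0.0533, 0.074 ]), array([0.5091, 0.0534, 0.071 ])]
 edges 0.031154297100612443 0.02489179435780232
[ 299  191   45   38 1645] (np.float64(321.0), np.float64(209.5)) [array([0.5206, 0.0056, 0.074 ]), array([0.5207, 0.0051, 0.071 ])]
 edges 0.030613404386934665 0.026241779949048864
```

Request:
carry_out(
  increments=[
    [0,0,0,0,25,-0.2,0],
    [0,0,0,0,25,-0.2,0],
    [0,0,0,10,24.5,-0.2,0],
    [0,0,0,25,0,0,0],
    [0,0,0,25,0,0,0],
    [0,0,0,25,0,0,0],
    [0,0,0,12,0,0,0],
    [0,0,0,4,0,0,0],
    [0,0,0,0,0,0,0],
    [0,0,0,0,0,0,0],
  ],
)

```text
time: 4.15
ee_pos: [0.5085, 0.054, 0.0812]
tcp_rot: [-7.4, 89.9, 6.3]
wrist_force: [-0.8, -0.1, 0.6]
opening: -0.0
```

Request:
carry_out(
  increments=[
    [0,0,0,0,0,0,0],
  ],
)

```text
time: 4.28
ee_pos: [0.5083, 0.054, 0.0809]
tcp_rot: [-8.4, 89.9, 5.3]
wrist_force: [-0.3, -0.5, 0.4]
opening: -0.0002
```

Request:
carry_out(
  increments=[
    [0,0,0,2,0,0,0],
    [0,0,0,0,0,0,0],
  ],
)

```text
time: 4.53
ee_pos: [0.5079, 0.0539, 0.0782]
tcp_rot: [177.8, 90.0, -168.5]
wrist_force: [0.4, -0.6, -0.8]
opening: 0.0004
```

```bash
python3 - <<'E'
from h import *
delta([.5083,.0540,.078],13.6)
E
```

```text
pos [0.5079 0.0539 0.0782] t 4.53 F [ 0.42 -0.57 -0.82]
axes y [-0.236  0.972  0.   ] z [ 0.972  0.236 -0.   ]
shift in current tool mm [ 0.15 -0.03  0.38]
turn [ 0.08 -0.01 -0.  ] shift in goal frame [ 0.15 -0.03  0.38]
turn [-1.7992e+02  0.0000e+00 -2.0000e-02] shift in goal frame [ 0.15  0.03 -0.38]
```

Request:
carry_out(
  increments=[
    [0,0,0,2,0,0,0],
    [0,0,0,2,0,0,0],
    [0,0,0,1.5,0,0,0],
    [0,0,0,0,0,0,0],
  ],
)

```text
time: 5.03
ee_pos: [0.508, 0.054, 0.0728]
tcp_rot: [143.2, 90.0, 156.9]
wrist_force: [-0.4, -0.4, 1.6]
opening: -0.0002
```

```bash
cat >> h.py <<'E'
def feel(n=6,pic=None):
    F=[];P=[]
    for i in range(n):
        im=vision.camera("wrist"); o=sensors.get_obs(); F.append(o["wrist_force"]);P.append(o["ee_pos"])
    print("F",np.mean(F,0).round(2),"sd",np.std(F,0).round(2),"P mm",(np.mean(P,0)*1000).round(2),"t",o["time"])
    if pic: cv2.imwrite(pic,im[:,:,::-1])
E
python3 -c "
from h import *
feel()"
```

```text
F [-0.82 -0.46  1.56] sd [0.42 0.26 0.29] P mm [507.99  53.95  72.87] t 5.325
```

Request:
carry_out(
  increments=[
    [0,0,0,1,0,0,0],
    [0,0,0,0,0,0,0],
  ],
)

```text
time: 5.58
ee_pos: [0.508, 0.054, 0.0718]
tcp_rot: [-31.9, 90.0, -18.3]
wrist_force: [-0.3, 0.3, 2.1]
opening: -0.0003
```

```bash
python3 -c "
from h import *
feel()"
```

```text
F [-1.02 -0.24  2.19] sd [0.47 0.3  0.37] P mm [508.01  53.95  71.8 ] t 5.875
```

Request:
carry_out(
  increments=[
    [0,0,0,-10,0,0,0],
    [0,0,0,-10,0,0,0],
    [0,0,0,0,-25,0,0],
    [0,0,0,0,-25,0,0],
    [0,0,0,8,0,0,0],
    [0,0,0,6,0,0,0],
    [0,0,0,3,0,0,0],
    [0,0,0,1,0,0,0],
    [0,0,0,1,0,0,0],
    [0,0,0,0,0,0,0],
  ],
)

```text
time: 7.12
ee_pos: [0.5199, 0.0055, 0.0729]
tcp_rot: [-20.4, 90.0, -6.7]
wrist_force: [-0.6, 0.6, 0.3]
opening: 0.0003
```

```bash
python3 -c "
from h import *
feel()
delta([.520,.0054,.072],13.6)"
```

```text
F [ 0.02  0.08 -0.15] sd [0.43 0.7  0.39] P mm [519.88   5.4   72.89] t 7.425
pos [0.5199 0.0054 0.0729] t 7.42 F [-0.15 -0.89 -0.08]
axes y [-0.236  0.972  0.   ] z [0.972 0.236 0.   ]
shift in current tool mm [ 0.85 -0.    0.15]
turn [ 0.07  0.   -0.  ] shift in goal frame [ 0.85 -0.    0.15]
turn [-1.7993e+02  0.0000e+00  1.0000e-02] shift in goal frame [ 0.85  0.   -0.15]
```

Request:
carry_out(
  increments=[
    [0,0,0,1,0,0,0],
    [0,0,0,0.5,0,0,0],
    [0,0,0,0,0,0,0],
  ],
)

```text
time: 7.8
ee_pos: [0.5198, 0.0054, 0.0712]
tcp_rot: [162.8, 90.0, 176.5]
wrist_force: [0.1, -0.2, -0.4]
opening: 0.0
```

```bash
python3 -c "
from h import *
feel()"
```

```text
F [-0.01 -0.14 -0.19] sd [0.24 0.55 0.55] P mm [519.83   5.37  71.28] t 8.1
```

Request:
carry_out(
  increments=[
    [0,0,0,0.6,0,0,0],
    [0,0,0,0,0,0,0],
  ],
)

```text
time: 8.35
ee_pos: [0.5199, 0.0054, 0.0709]
tcp_rot: [-3.2, 90.0, 10.5]
wrist_force: [-0.8, -0.8, 3.2]
opening: 0.0007
```

```bash
python3 -c "
from h import *
feel()"
```

```text
F [-0.46 -0.06  3.08] sd [0.44 0.52 0.67] P mm [519.9    5.36  70.88] t 8.65
```

Key 2 gave no force down to 71.3 mm, then a stiff 3.1 N at 70.9 mm, so it is latched. I'll now tap keys 3 and 4.

Request:
carry_out(
  increments=[
    [0,0,0,-10,0,0,0],
    [0,0,0,-10,0,0,0],
    [0,0,0,0,-25,0,0],
    [0,0,0,0,-25,0,0],
    [0,0,0,8,0,0,0],
    [0,0,0,6,0,0,0],
    [0,0,0,3,0,0,0],
    [0,0,0,1,0,0,0],
    [0,0,0,0.5,0,0,0],
    [0,0,0,0,0,0,0],
  ],
)

```text
time: 9.9
ee_pos: [0.5318, -0.043, 0.0724]
tcp_rot: [15.9, 90.0, 29.6]
wrist_force: [-0.5, 0.4, 2.2]
opening: 0.0001
```

```bash
python3 -c "
from h import *
feel()
delta([.5318,-.0432,.072],13.6)"
```

```text
F [-0.63  1.02  1.72] sd [0.79 0.72 0.57] P mm [531.81 -43.09  72.37] t 10.2
pos [ 0.5318 -0.0432  0.0723] t 10.2 F [0.43 1.67 1.57]
axes y [-0.236  0.972  0.   ] z [0.972 0.236 0.   ]
shift in current tool mm [ 0.32 -0.04 -0.03]
turn [ 0.08  0.02 -0.  ] shift in goal frame [ 0.32 -0.04 -0.03]
turn [-1.7992e+02  0.0000e+00  4.0000e-02] shift in goal frame [0.32 0.04 0.03]
```

Key 3 is up: it gives at 72.4 mm with 1.7 N. I'll go on to key 4.

Request:
carry_out(
  increments=[
    [0,0,0,-10,0,0,0],
    [0,0,0,-10,0,0,0],
    [0,0,0,0,-25,0,0],
    [0,0,0,0,-25,0,0],
    [0,0,0,8,0,0,0],
    [0,0,0,6,0,0,0],
    [0,0,0,3,0,0,0],
    [0,0,0,2,0,0,0],
    [0,0,0,1,0,0,0],
    [0,0,0,0,0,0,0],
  ],
)

```text
time: 11.45
ee_pos: [0.5436, -0.0915, 0.0724]
tcp_rot: [8.3, 90.0, 22.0]
wrist_force: [-1.4, 0.7, 1.7]
opening: -0.0001
```

```bash
python3 -c "
from h import *
feel()
delta([.5436,-.0918,.072],13.6)"
```

```text
F [-0.36  1.32  1.81] sd [0.44 0.48 0.47] P mm [543.61 -91.7   72.39] t 11.75
pos [ 0.5436 -0.0917  0.0723] t 11.75 F [0.01 2.24 1.67]
axes y [-0.236  0.972  0.   ] z [0.972 0.236 0.   ]
shift in current tool mm [ 0.29 -0.06 -0.02]
turn [ 0.08  0.02 -0.  ] shift in goal frame [ 0.29 -0.06 -0.02]
turn [-1.7992e+02  0.0000e+00  3.0000e-02] shift in goal frame [0.29 0.06 0.02]
```

Key 4 is up (1.8 N at 72.4 mm), so key 2 is the latched one. I'll return to it and press to about 7.5 mm.

Request:
carry_out(
  increments=[
    [0,0,0,-10,0,0,0],
    [0,0,0,-12,0,0,0],
    [0,0,0,0,33,0,0],
    [0,0,0,0,34,0,0],
    [0,0,0,0,33,0,0],
    [0,0,0,0,0,0,0],
    [0,0,0,10,0,0,0],
    [0,0,0,8,0,0,0],
    [0,0,0,2,0,0,0],
    [0,0,0,0,0,0,0],
  ],
)

```text
time: 13.0
ee_pos: [0.5197, 0.005, 0.0739]
tcp_rot: [165.6, 90.0, 179.3]
wrist_force: [-0.1, 0.6, 0.6]
opening: -0.0002
```

Request:
carry_out(
  increments=[
    [0,0,0,2,0,0,0],
    [0,0,0,2,0,0,0],
    [0,0,0,2,0,0,0],
    [0,0,0,1,0,0,0],
    [0,0,0,0,0,0,0],
    [0,0,0,0,0,0,0],
  ],
)

```text
time: 13.75
ee_pos: [0.52, 0.0053, 0.0674]
tcp_rot: [-32.2, 90.0, -18.6]
wrist_force: [0.9, -0.7, 4.7]
opening: -0.0002
```

```bash
python3 -c "
from h import *
feel()
delta([.520,.0054,.0665],13.6)"
```

```text
F [ 0.63 -1.67  3.98] sd [0.68 0.35 0.49] P mm [520.     5.31  67.32] t 14.05
pos [0.52   0.0053 0.0673] t 14.05 F [ 0.35 -1.54  3.43]
axes y [-0.236  0.972 -0.   ] z [0.972 0.236 0.   ]
shift in current tool mm [0.77 0.05 0.01]
turn [0.08 0.02 0.01] shift in goal frame [0.77 0.05 0.01]
turn [-1.7992e+02 -2.0000e-02  3.0000e-02] shift in goal frame [ 0.77 -0.05 -0.01]
```

Request:
carry_out(
  increments=[
    [0,0,0,1,0,0,0],
    [0,0,0,0.3,0,0,0],
    [0,0,0,0,0,0,0],
    [0,0,0,0,0,0,0],
  ],
)

```text
time: 14.55
ee_pos: [0.52, 0.0053, 0.066]
tcp_rot: [-31.4, 90.0, -17.7]
wrist_force: [1.7, -2.0, 4.7]
opening: 0.0002
```

Request:
carry_out(
  increments=[
    [0,0,0,-2,0,0,0],
    [0,0,0,-2,0,0,0],
    [0,0,0,-2,0,0,0],
    [0,0,0,0,0,0,0],
    [0,0,0,0,0,0,0],
  ],
)

```text
time: 15.18
ee_pos: [0.5197, 0.0055, 0.0717]
tcp_rot: [129.5, 90.0, 143.2]
wrist_force: [1.6, 0.2, 2.2]
opening: -0.0005
```

```bash
python3 -c "
from h import *
feel()"
```

```text
F [0.74 0.56 2.54] sd [0.47 0.75 0.66] P mm [519.69   5.53  71.74] t 15.475
```

The key follows the finger up, with 2.5 N at 71.7 mm, above the latch height. I'll lift clear and look.

Request:
carry_out(
  increments=[
    [0,0,0,-10,0,0,0],
    [0,0,0,-30,0,0,0],
    [0,0,0,-40,0,0,0],
    [0,0,0,-40,0,0,0],
    [0,0,0,-30,0,-30,0],
    [0,0,0,0,-50,-50,0],
    [0,0,0,0,-50,-50,0],
    [0,0,0,0,-50,-40,0],
    [0,0,0,0,-50,0,0],
    [0,0,0,0,0,0,0],
    [0,0,0,0,0,0,0],
  ],
)

```text
time: 16.85
ee_pos: [0.4108, -0.2136, 0.222]
tcp_rot: [131.6, 89.9, 145.2]
wrist_force: [0.8, 0.1, 0.1]
opening: -0.0003
```

```bash
python3 - <<'E'
from h import *
delta([.5,0,.2],13.6)
for n,g in (("top",[(309,295),(334,289),(359,284),(384,279)]),("scene",[(312,209),(294,222),(275,235),(255,249)])):
    im=vision.camera(n)[:,:,::-1]; cv2.imwrite(f"pics/{n}1.png",im)
    caps(n,im,g)
b=cv2.imread("pics/scene1.png")[180:280,220:340]
cv2.imwrite("pics/c3.png",cv2.resize(b,None,fx=6,fy=6,interpolation=2))
E
```

```text
pos [ 0.4108 -0.2136  0.222 ] t 16.85 F [0.77 0.12 0.12]
axes y [-0.236  0.972  0.001] z [ 0.972  0.236 -0.001]
shift in current tool mm [ 22.02 186.48 137.08]
turn [ 0.04 -0.03 -0.04] shift in goal frame [ 21.98 186.58 136.95]
turn [-1.7996e+02  6.0000e-02 -5.0000e-02] shift in goal frame [  21.98 -186.58 -136.95]
top [308.91 294.57] 175.875 [0.5075 0.0566 0.074 ]
top [333.76 289.16] 176.3125 [0.5193 0.008  0.074 ]
top [358.5  283.77] 133.3125 [ 0.5311 -0.0404  0.074 ]
top [383.17 278.36] 133.8125 [ 0.5429 -0.0888  0.074 ]
scene [311.07 208.02] 117.8125 [0.5082 0.0517 0.074 ]
scene [293.   220.88] 124.75 [0.52   0.0031 0.074 ]
scene [274.86 234.95] 721.1875 [ 0.5339 -0.0449  0.074 ]
scene [254.99 249.02] 726.1875 [ 0.5455 -0.0939  0.074 ]
```

View pics/c3.png

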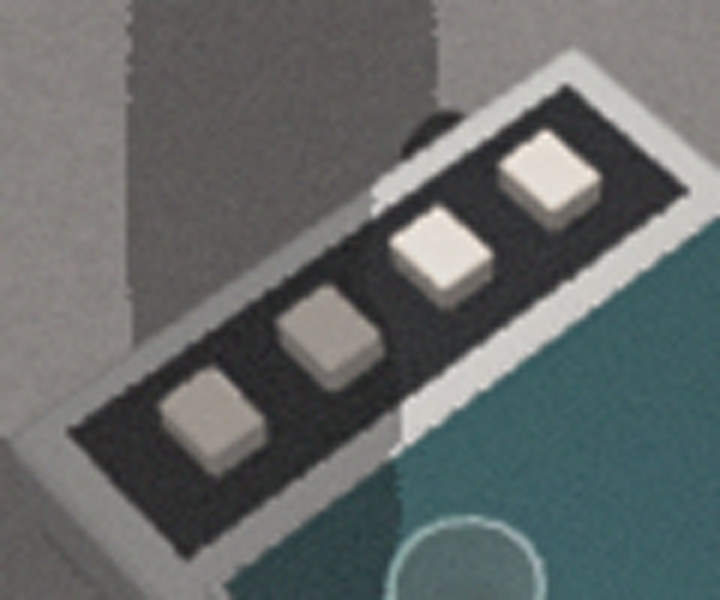

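View pics/top1.png

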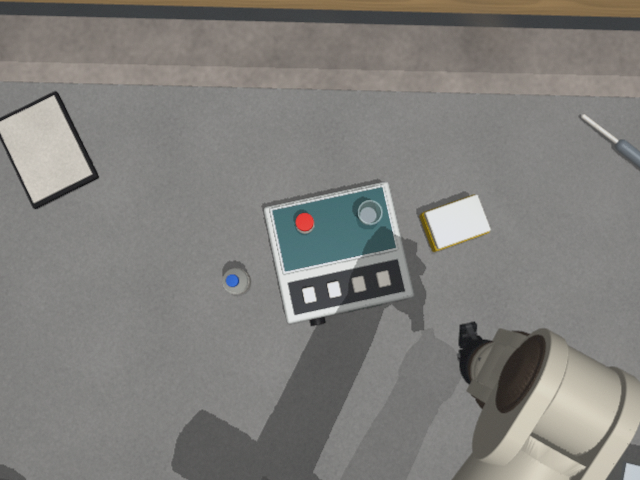

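Key 2's cap moved up in the scene view, from row 221.7 to 220.9. It now lies in line with key 1 and shows its full side wall. All four caps stand level. The jar (305,222), cup (369,213), bottle (234,281) and box (456,222) have not moved, and the arm is clear.

```bash
python3 -c "
from workcell import job_done
print(job_done())"
```

```text
the job is handed in; nothing more can be done
None
```

The second key from the left was the latched one. I unlatched it, all four keys now appear fully up, and the job is handed in at about 17 s of the 51 s allowed.

- **Taps:** I tapped keys 1 to 4 from left to right with the closed fingertips, lifting off after each. Keys 1, 3 and 4 gave way softly at about 1.7–2.2 N, with their tops only about 2 mm down. Key 2 gave nothing down to 71.3 mm, then a stiff 3.1 N at 70.9 mm.
- **Press:** I pushed key 2 to about 8 mm down and let it rise. It followed the finger above its latch height, still pushing 2.5 N at 71.7 mm.
- **Last checks:** In the final pictures key 2's cap is level with the others in the scene view. The bottle, box, cup and jar are where they were, and the arm is clear of everything.
- **What disagreed:** The cameras differed by about 5 mm along the key row, so I used a position between them. In the final pictures the arm's shadow spoiled the measured positions of caps 3 and 4, so I judged those two by eye.

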